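# Unlock the gauge case's folding stay and close the lid

### The job

Close the gauge case on the bench: take the stay's knee knob and lift it up towards you past centre to unlock it while the lid stays up, then lower the lid by its bar without letting it drop and press it gently until the catch clicks fully home. Do not force the stay or press on once the lid has come home, leave the other things where they are, and let go at the end.

Things in the scene. Friction and masses are not known exactly. Their poses are not given: they have to be found in the camera images.
- case: grey sheet-metal gauge case, fixed to the bench, open at the top: 200 mm deep (its x, away from the robot at yaw 0), 260 mm wide (its y, to the left), 100 mm high. Origin at the centre of its underside. Its lid is hinged on the far (+x) rim and propped open; a folding stay of two steel links is on its right (-y) side.
- lid (a joint): lid angle in rad: 0 = propped open (rim plane 1.30 above level, leaning a little towards the robot), growing as it closes; fully home at 1.22 to 1.30, differing from case to case. Lid: shallow tray 200 x 260 mm, 42 mm deep, about 0.45 kg, hollow side down. Unlocked, it stays where it is put while high; let go in its lower half, it drops.
- lid_bar (a point): centre of the lid's pull: a steel bar of 12 mm diameter, 110 mm long, parallel to the hinge (case's y), its axis held 36 mm out from the lid's free edge by a 12 mm leg at each end. At the top of the propped lid; in front of the case when closed. It moves on a circle of 238 mm radius about the hinge line; at lid angle q its elevation above the hinge is 1.435 - q rad.
- lid_hinge (a point): middle of the lid's hinge line, on the far upper edge of the case, 100 mm above the bench; the line runs along the case's y
- knee_knob (a point): middle of the knob at the stay's knee: a level steel stub along the case's y, 14 mm diameter, 36 mm long, standing out to the right from the links, with a 21 mm end disc. This point is 24 mm right of the lower link, 19 mm left of the end disc, 120 mm above the bench. The knob is fixed to the lower link: it moves on a circle of 107 mm radius about stay_pivot.
- stay_pivot (a point): point on the axis (along the case's y) of the lower link's pivot on the case's right side, opposite the middle of the knob; below the knob and on the robot's side of it. Links are 107 mm long, 14 mm wide, 3 mm thick.
- stay_upper (a joint): knee angle, rad: 0 = locked, knee 6 mm below the line of the stay's end pivots, against a stop; 0.11 = links in line; larger = folded up and towards the robot; 2.2 to 2.4 with the lid closed. Lifting the knob along its circle takes about 5 N; the angle grows about twice as fast as the lower link turns. Friction holds it where left, but beyond about 1.2 the lid may run down by itself.
- stay_bracket (a joint): give, in m, of the rubber-bushed bracket that carries stay_pivot, along the lower link's direction when locked: 0 unloaded, 0.001 for every 25 N of push or pull along the link. Its reading is far too coarse to steer by. Over 30 N bends the stay: dragging the knob off its circle, or hauling on the lid while the stay is locked, does that.
- seal (a joint): how far, in m, the closed lid has squashed the rubber seal strip: 0 = lid clear of it, 0.006 = lid fully home. Soft (1 to 3 N) over these 6 mm, then solid. Only when the catch has clicked does the lid stay down on it.
- catch_seat: middle of the case's front rim, where the lid lands: a black rubber seal strip, 246 mm long, with a spring roller catch behind its middle. Pushing the bar down, resistance starts 15 mm before home, grows to 6 to 18 N, then falls away as the catch clicks; then the lid stops dead. That height differs from case to case: the bar comes home 0 to 20 mm above its height at lid angle 1.30. Feel for it.
- pen_cup: paper-white cup, 72 mm across and 90 mm high, with pens standing up to 165 mm, on the bench to the left of the case, loose; origin at its underside's centre
- spanner: steel spanner, 160 mm long, lying on the bench beside the case on its right, below and past the folding stay's knob, loose; origin at its underside's centre (handle end and head lie along its x)
- ring_gauge: steel ring, 52 mm across and 18 mm high, lying on the foam bed inside the case, loose; origin at its underside's centre
- plug_gauge: steel cylinder, 22 mm across and 34 mm high, standing on the foam bed inside the case, loose; origin at its underside's centre
- spray: white bottle, 64 mm across and 170 mm high, on the right side of the bench, loose; origin at its underside's centre
- shaft_part: turned aluminium part, 60 mm across the foot and 85 mm high, on the right, near the robot, loose; origin at its underside's centre
- chip_brush: hand brush, 180 mm long, lying on the left, near the robot, loose; origin at its underside's centre (handle end and head lie along its x)

How it is judged (in metres and radians):
On the way:
1. the stay's knee is lifted past centre (knee angle over 0.3) while the lid is still up (lid angle under 0.45) (value of joint stay_upper above 0.3 rad and value of joint lid below 0.45 rad), for 0.2 s.
At the end, for the whole second after the job is handed in: The lid is clicked fully home (lid angle over 1.18 rad and the rubber seal squashed by more than 4 of its 6 mm; not clicked, the lid rests clear of the seal), at rest (under 0.02 rad/s), with the stay folded (knee over 1.8 rad) (value of joint lid above 1.18 rad and value of joint seal above 0.004 m and velocity of joint lid between -0.02 and 0.02 rad/s and value of joint stay_upper above 1.8 rad); the robot touches nothing.
It fails at once if the lid drops or is thrown down: faster than 1.5 rad/s before it reaches the catch (lid angle under 1.15) (velocity of joint lid above 1.5 rad/s and value of joint lid below 1.15 rad).
It fails at once if the stay is forced: its pivot bracket is pushed or pulled along the link by more than 30 N (1.2 mm) (value of joint stay_bracket above 0.0012 m or value of joint stay_bracket below -0.0012 m).
It fails at once if the lid is pressed on hard against its seal: more than 40 N on seal and catch together (contact force between anything else and catch_seat above 40 N).
It fails at once if one of the other things is moved by more than 30 mm (distance of any of pen_cup, spanner, ring_gauge, plug_gauge, spray, shaft_part, chip_brush from where it was at the start of the episode above 0.03 m).
It also fails if it takes over 72 s, if anything falls off the work surface, if the arm or the gripper's body presses on something with over 40 N, if the wrist force passes 120 N, or if a joint passes its speed limit or range.

### The arm

A 6-joint arm with a two-finger parallel gripper is mounted at the origin on the work surface. World frame = base frame: x ahead of the robot, y to its left, z up, the work surface at z = 0. Lengths are in mm, angles in degrees, forces in N, time in s.
With the tool pointing down it reaches from about 350 to 850 mm from the base axis. Payload 8.1 kg.
Tool frame: the origin (TCP) lies midway between the tips of the shut fingers; the grasp point (between the pads) lies 19 mm behind it (r.grasp_offset is the distance from the TCP to the grasp point, in mm); z points along the fingers, x is the direction in which the jaws open and shut, and the axes are right-handed (so a half turn about z gives the same grasp; the last joint's range is limited). The gripper opens to 85 mm and grips with 20 to 120 N. Pads are 22 mm wide; open, the fingers measure 114 mm over their backs; the gripper's body (76 mm by 85 mm) begins 54 mm behind the grasp point. The pads swing forward as they close: fully open they stand 13 mm farther back than shut.
Start: joints at [62.487, 7.471, 85.268, -0, 87.261, -4.893], TCP at [230.754, 553.857, 231.292] pointing down, gripper open.
Joint ranges: [-169.43, 169.43], [-51.17, 129.36], [1.28, 143.12], [-76.62, 256.62], [0, 156.53], [-152.29, 152.29]. Speed limits (degrees/s): [136.94, 136.94, 159.86, 180, 180, 180].

### API

Orientations are given as [roll, pitch, yaw] about the fixed x, y, z axes, in that order (R = Rz(yaw) Ry(pitch) Rx(roll)).
In Python, from bench import r, optics, hand_in gives the robot as it stands.
- The arm moves only by the shell command python3 -m pendant 'ROWS' [FORCE]. ROWS is JSON, a list of rows, each a list of 5 numbers: the opening, from 0 (shut) to 1 (fully open), then the shift along the tool's x, y, z in mm, then the turn about the tool's z in degrees. A call has 1 to 10 rows; each row shifts and turns the commanded pose from where the row before left it, along the tool's axes as they then stand; what a row does not reach is not made up. A row lasts 1/10 s, in which the tool goes at most 50 mm and 8.59 degrees, less where a joint would pass 70% of its speed; a pose out of reach is approached as far as the arm can. A call with a gripper value outside its range is refused whole. The fingers move at their own pace and stop on an object; FORCE is the grip in N (left out, the last holds). Time passes only in rows, so rows that do not move let the fingers close. It gives the time, the measured TCP pose, the force and the opening at its end, in the units of the state.
- r.sense(): the state, without advancing time (a new reading comes with each control period).
- optics.snapshot(name): name is "scene" or "top" or "wrist"; returns (picture, depth): 420x560x3 uint8, blue, green, red; 420x560 float32, mm along the optical axis (not along the pixel's ray), 0 where there is no reading.
- optics.camera_params(name): a dict with "camera_matrix" (3x3 intrinsics, pixels), "k1" (the pictures are not rectified: a ray, as slopes to the right and down, at radius r is drawn at 1 + k1 r^2 times it, then the intrinsics apply), "eye" and "orientation" of the camera in the world. Camera axes: x right, y down, z forward; pixel columns grow to the right and rows downward; lengths in mm; the calibration is good to about 2 mm. A picture is of the moment at which its call begins: read the wrist's pose just before it. camera_params takes no time and is no camera call; for the wrist camera it gives the pose at the moment of the call.
- hand_in(): hands the job in, once; it reports no verdict.
Trained networks look in the newest picture that a camera, given by its name, has taken for a name from the list of things; names that differ only in an ending like _2 or _b are one class to them, and where a whole thing is asked for, a point or a joint stands for the part that bears it (a point fixed in the world has none). Each returns a list of dicts, best first, with "score" (0 to 1); they miss things now and then, are a little off and sometimes report something else, mostly with a low value. They report only what shows in the picture. A call takes as long as a camera call.
- optics.search_frame(camera, query): "at" ([x, y, z] in mm, in world coordinates, good to about 4 mm: the middle of the surface that is visible of it).
The state is a dict: "time": time; "joint_pos": joint angles; "qd": joint speeds; "joint_efforts": joint torques, N m; "tool_pos": TCP position; "tcp_rot": TCP orientation; "ft_force": force on the tool from outside, world axes, zero at the start; "wrist_torque": the same for the moment, N m; "finger_gap": finger opening in mm.
Only numpy, scipy, OpenCV 4.12 (cv2) and the standard library are available. Lean on these libraries where they do the work, as an engineer would, in place of code of your own. Each camera call takes 0.05 s, during which the arm holds its last target. There are 200 camera calls.

## Working session

There is one attempt and no reset: what is moved stays moved. The work goes in short steps, Python scripts to look and compute and a shell command to move; the robot and the scene stay as the last step left them, time stands still between calls to the robot, and variables do not carry over. Pictures are saved under pics/ and viewed, about 8 in all and at most 12, crops included, and the job is handed in when it is done.

```bash
ls; mkdir -p pics; cat > h.py <<'E'
import numpy as np, cv2
from bench import r, optics
from scipy.spatial.transform import Rotation as R
def find(cam,names):
    for n in names:
        try: 
            for d in optics.search_frame(cam,n)[:2]: print(cam,n,round(d['score'],2),np.round(d['at'],0))
        except Exception as e: print(n,e)
E
python3 - <<'E'
from h import *
for c in ("scene","top"):
    p,d=optics.snapshot(c); cv2.imwrite(f"pics/{c}0.png",p); np.save(f"{c}0.npy",d)
    print(optics.camera_params(c))
    find(c,["case","lid_bar","knee_knob","spanner"]+(["pen_cup","spray"] if c=="top" else []))
print(r.sense())
E
```

```text
pics
{'camera_matrix': array([[483.01806303,   0.        , 286.55263015],
       [  0.        , 483.01806303, 212.12136509],
       [  0.        ,   0.        ,   1.        ]]), 'k1': 0.014549554087801456, 'eye': array([ 563.032479  ,  556.30142742, 1249.74598371]), 'orientation': array([-149.50072436,    0.39264389,  174.01766603])}
scene case 0.98 [624. -16.  52.]
scene lid_bar 0.92 [673.  12. 291.]
scene knee_knob 0.55 [ 595. -168.  128.]
scene spanner 0.58 [ 561. -281.    4.]
{'camera_matrix': array([[416.87942935,   0.        , 282.78948852],
       [  0.        , 416.87942935, 216.88986019],
       [  0.        ,   0.        ,   1.        ]]), 'k1': -0.09241382325063907, 'eye': array([ 450.17530597,  -33.12180888, 1475.29714026]), 'orientation': array([-178.29972464,    0.4538148 ,  -89.34915796])}
top case 0.79 [615. -32.  29.]
top lid_bar 0.63 [661. -33. 294.]
top knee_knob 0.57 [662. -30. 294.]
top knee_knob 0.52 [ 590. -171.  126.]
top spanner 0.73 [ 576. -286.    9.]
top spanner 0.2 [ 592. -166.  123.]
top pen_cup 0.85 [579. 197.  54.]
top spray 0.8 [ 513. -435.  114.]
{'time': 0.6, 'joint_pos': array([ 6.24860184e+01,  7.46995476e+00,  8.52660372e+01,  2.49140626e-04,
        8.72605677e+01, -4.89269045e+00]), 'qd': array([ 0.0349348 , -0.13383088,  0.12748929, -0.00082297, -0.10266028,
       -0.04791803]), 'joint_efforts': array([-3.36696548e-04, -5.68954897e+01, -5.00600374e+01, -2.50170833e-04,
        1.62030898e-03, -1.43358801e-05]), 'tool_pos': array([230.7687409 , 553.87295646, 231.3217785 ]), 'tcp_rot': array([ 1.79999955e+02, -3.44904660e-03,  6.73786970e+01]), 'ft_force': array([ 0.49447192, -0.53296878, -0.34737915]), 'wrist_torque': array([ 0.04825822,  0.03444034, -0.01908511]), 'finger_gap': 85.38003654665096}
```

View pics/scene0.png

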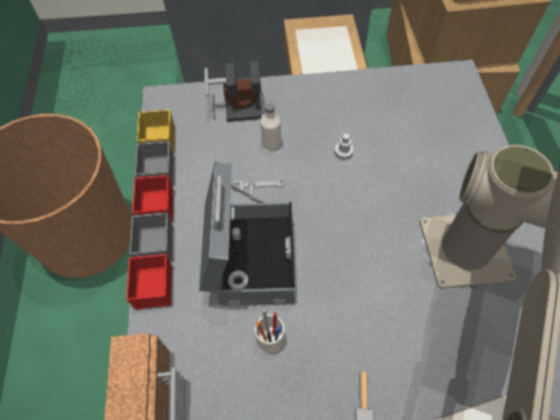

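View pics/top0.png

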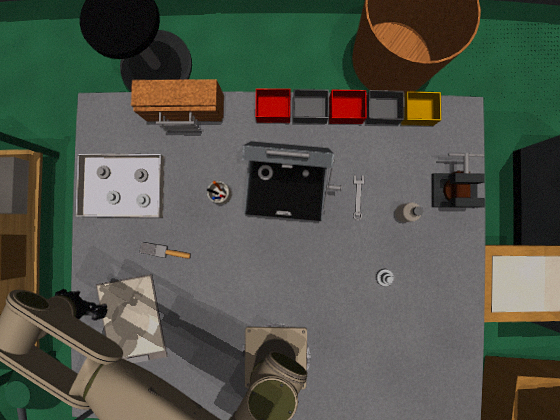

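Scene view: the case sits mid-bench, with the lid standing (bar near (217,200)) and the knob on its right side near (260,195). The top view has the bar at (288,153), the knob at (335,187) and the spanner at (358,197). I'll bring the wrist camera over it.

```bash
python3 -m pendant '[[1,0,0,-25,8.5],[1,0,0,-25,8.5],[1,0,0,-25,8.5],[1,0,0,-25,8.5],[1,0,0,-25,8.5],[1,0,0,-25,8.5],[1,0,0,-25,8.5],[1,0,0,-25,8.5]]' 20
python3 -m pendant '[[1,17,47,0,0],[1,17,47,0,0],[1,17,47,0,0],[1,17,47,0,0],[1,17,47,0,0],[1,17,47,0,0],[1,17,47,0,0]]'
python3 -m pendant '[[1,17,47,0,0],[1,17,47,0,0],[1,17,47,0,0],[1,17,47,0,0],[1,17,47,0,0],[1,17,47,0,0],[1,17,47,0,0],[1,0,0,0,0]]'
python3 - <<'E'
from h import *
s=r.sense();print(s['time'],s['tool_pos'],s['tcp_rot'],s['joint_pos'],r.grasp_offset)
p,d=optics.snapshot("wrist"); cp=optics.camera_params("wrist");cv2.imwrite("pics/w1.png",p);np.save("w1.npy",d)
print(cp)
find("wrist",["case","lid_bar","knee_knob","spanner","stay_pivot","lid_hinge","catch_seat"])
E
```

```text
time: 1.4
tool_pos: [230.7, 553.8, 432.4]
tcp_rot: [-180.0, -0.0, -1.0]
ft_force: [0.6, 0.7, 0.4]
finger_gap: 85.2
time: 2.1
tool_pos: [346.2, 221.8, 431.5]
tcp_rot: [-180.0, -0.1, -0.6]
ft_force: [0.4, 0.5, -0.1]
finger_gap: 85.7
time: 2.9
tool_pos: [462.1, -111.8, 429.6]
tcp_rot: [180.0, 0.2, -1.0]
ft_force: [0.0, 0.4, -0.3]
finger_gap: 85.4
2.9 [ 462.08395578 -111.83007032  429.58041729] [ 1.79954829e+02  1.51348536e-01 -9.74812387e-01] [-1.97165364e+01 -1.11614281e+01  8.29790449e+01 -9.62799245e-02
  1.08311169e+02 -1.87719300e+01] 18.700000000000003
{'camera_matrix': array([[300.76396396,   0.        , 279.75661671],
       [  0.        , 300.76396396, 209.77726916],
       [  0.        ,   0.        ,   1.        ]]), 'k1': -0.03322924401408188, 'eye': array([462.99508261, -26.74844093, 572.76831803]), 'orientation': array([ 1.61328653e+02,  7.99519527e-02, -9.16449256e-01])}
wrist case 0.63 [646.  42.  51.]
wrist case 0.57 [655. -28. 108.]
wrist lid_bar 0.92 [663. -33. 292.]
wrist knee_knob 0.67 [ 596. -170.  123.]
wrist spanner 0.62 [ 573. -283.   10.]
wrist stay_pivot 0.88 [ 598. -172.  130.]
wrist lid_hinge 0.91 [657. -30. 108.]
```

View pics/w1.png

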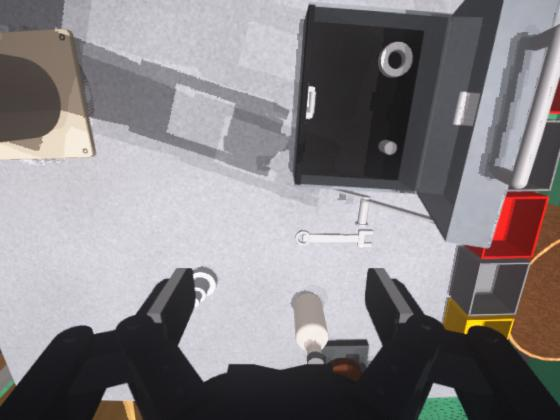

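Wrist view: bar along (553,30)–(519,185), knob (364,200)–(362,222), stay pivot near (343,197), front rim from (312,8) to (294,183). Next I convert these to world positions with depth.

```bash
cat >> h.py <<'E'
def pts(cp,d,uv,z=None):
    K=cp['camera_matrix'];k=cp['k1'];uv=np.atleast_2d(np.array(uv,float))
    n=cv2.undistortPoints(uv[:,None],K,np.array([k,0,0,0,0.]))[:,0]
    ray=np.c_[n,np.ones(len(n))]; Rm=R.from_euler('xyz',cp['orientation'],degrees=True).as_matrix()
    if z is None: t=d[uv[:,1].round().astype(int),uv[:,0].round().astype(int)]
    else: t=(z-cp['eye'][2])/(ray@Rm.T)[:,2]
    return cp['eye']+(ray*np.reshape(t,(-1,1)))@Rm.T
E
python3 - <<'E'
from h import *
p,d=optics.snapshot("wrist"); cp=optics.camera_params("wrist");cv2.imwrite("pics/w1.png",p);np.save("w1.npy",d)
v,u=np.mgrid[0:420,0:560]; P=pts(cp,d,np.c_[u.ravel(),v.ravel()]).reshape(420,560,3); np.save("P1.npy",P)
ok=d>0
def fit(m,name):
    X=P[m]; med=np.median(X,0); print(name,m.sum(),med.round(1),X.min(0).round(1),X.max(0).round(1)); 
    return X
# bar: highest points in the lid area
m=ok&(u>500)&(v<200)&(P[...,2]>325)&(P[...,2]<360); X=fit(m,'bar')
for lo,hi in((-90,-60),(-60,-30),(-30,0),(0,30)):
    s=(X[:,1]>lo)&(X[:,1]<hi)
    if s.any(): print(lo,X[s].mean(0).round(1),X[s].max(0).round(1))
m=ok&(u>345)&(u<385)&(v>190)&(v<240)&(P[...,2]>100)&(P[...,2]<150); X=fit(m,'knob')
for y0 in range(-205,-125,5):
    s=abs(X[:,1]-y0)<2.5
    if s.sum(): print(y0,s.sum(),X[s].mean(0).round(1),'x',X[s][:,0].min().round(1),X[s][:,0].max().round(1),'zmax',X[s][:,2].max().round(1))
# case rim
m=ok&(u>285)&(u<430)&(v<195)&(abs(P[...,2]-100)<5);X=fit(m,'rim')
for y0 in range(-165,115,20):
    s=abs(X[:,1]-y0)<4
    if s.sum(): print(y0,s.sum(),X[s][:,0].min().round(1),X[s][:,0].max().round(1))
print('pivot bracket',[ (q,P[q[1],q[0]].round(1)) for q in [(338,196),(343,196),(347,197),(343,200),(352,202),(362,198)]])
c=cv2.resize(p[170:260,300:460],None,fx=5,fy=5,interpolation=cv2.INTER_CUBIC);cv2.imwrite("pics/w1c.png",c)
E
```

```text
bar 2965 [658.5 -29.9 340.1] [650.4 -93.9 325. ] [668.5  27.4 344.1]
-90 [655.3 -75.2 339. ] [664.  -60.  343.5]
-60 [657.6 -44.7 339.7] [666.2 -30.  343.4]
-30 [659.9 -14.9 339.7] [668.3  -0.  343.7]
0 [661.3  12.7 338. ] [668.5  27.4 344.1]
knob 478 [ 591.3 -168.6  125.3] [ 568.7 -208.2  100. ] [ 630.9 -152.1  150. ]
-205 49 [ 589.3 -205.4  125.4] x 580.6 601.0 zmax 131.1
-200 25 [ 589.5 -199.9  125.3] x 584.2 596.9 zmax 128.0
-195 27 [ 590.2 -195.   125.7] x 584.5 597.9 zmax 128.3
-190 28 [ 590.4 -189.8  125.7] x 584.8 597.6 zmax 128.8
-185 27 [ 590.6 -184.8  125.2] x 585.4 598.5 zmax 128.0
-180 28 [ 591.5 -179.8  125.6] x 585.9 598.3 zmax 128.5
-175 26 [ 591.5 -174.9  125.4] x 585.8 599.1 zmax 127.7
-170 50 [ 601.  -169.2  134.7] x 586.6 620.2 zmax 150.0
-165 86 [ 599.8 -166.1  131. ] x 573.2 616.0 zmax 149.0
-160 88 [ 586.9 -160.6  112.8] x 568.7 630.9 zmax 126.0
-155 35 [ 599.4 -155.2  100.6] x 569.8 630.8 zmax 101.7
-150 6 [ 581.9 -152.2  100.4] x 572.9 590.8 zmax 101.0
rim 1521 [615.9 -64.9  99.8] [ 484.5 -159.3   95. ] [694.6 108.3 105. ]
-145 108 484.7 686.9
-125 31 680.5 690.7
-105 32 682.7 691.9
-85 36 488.9 694.6
-65 33 490.2 692.3
-45 23 491.5 691.9
-25 18 493.1 689.8
-5 5 507.3 514.7
15 2 496.8 496.8
35 4 498.0 498.4
55 2 499.5 499.7
75 2 501.6 501.8
95 275 502.9 673.6
pivot bracket [((338, 196), array([ 557.6, -161.4,   97.2])), ((343, 196), array([ 564.4, -159.5,  104. ])), ((347, 197), array([ 570. , -159.9,  108.7])), ((343, 200), array([ 587.3, -197.7,    1.2])), ((352, 202), array([ 605.5, -201.9,    1.7])), ((362, 198), array([ 593.9, -161.3,  110.5]))]
```

View pics/w1c.png

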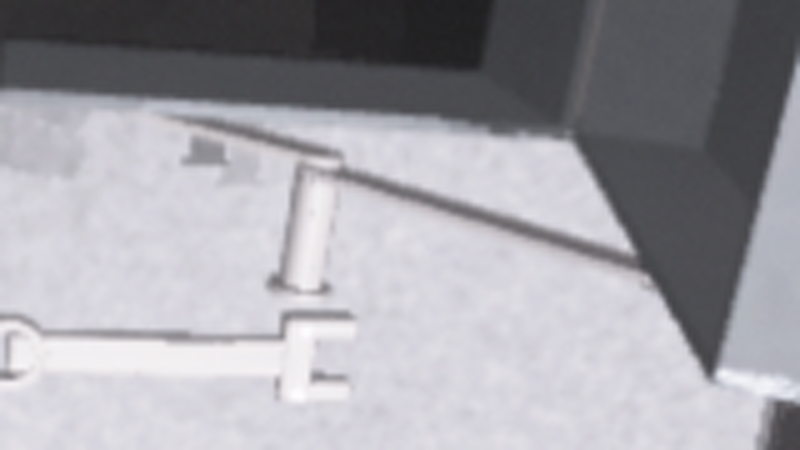

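Enlarged view: knob shaft (325,170)→(302,290) with its end disc, and the lower link running left to (170,118), partly hidden by the rim. I'll fit the link lines to get the pivot.

```bash
python3 - <<'E'
from h import *
P=np.load("P1.npy"); v,u=np.mgrid[0:420,0:560]
yaw=np.radians(-4.3); k=np.array([590.9,-187,120.]); Rz=np.array([[np.cos(yaw),np.sin(yaw)],[-np.sin(yaw),np.cos(yaw)]])
Q=P.copy(); Q[...,:2]=(P[...,:2]-k[:2])@Rz.T; Q[...,2]-=120
m=(u>325)&(u<450)&(v>185)&(v<240)&(Q[...,1]>14)&(Q[...,1]<34)&(Q[...,2]>-80)
X=Q[m]
for x0 in range(-60,110,8):
    s=abs(X[:,0]-x0)<4
    if s.sum(): print(x0,s.sum(),'y',np.median(X[s][:,1]).round(1),'z',np.percentile(X[s][:,2],[0,50,90,100]).round(1))
m=(u>345)&(u<385)&(v>195)&(v<240)&(abs(Q[...,2]-5)<8)&(Q[...,1]<8); X=Q[m]
for y0 in range(-22,8,4):
    s=abs(X[:,1]-y0)<2
    if s.sum(): print('knob',y0,X[s].mean(0).round(1),np.percentile(X[s],[0,100],0).round(1).tolist())
E
```

```text
-60 2 y 31.6 z [-21.4 -20.7 -20.2 -20.1]
-52 18 y 30.9 z [-37.9 -20.4 -19.6 -19.2]
-44 25 y 30.0 z [-32.1 -20.8 -19.4 -18.6]
-36 31 y 26.1 z [-32.2 -22.  -19.5 -18.3]
-28 36 y 26.0 z [-41.4 -20.2 -15.5 -12.8]
-20 41 y 26.0 z [-27.7 -19.1  -9.3  -5.4]
-12 41 y 26.1 z [-52.9 -13.9  -1.3   0.9]
-4 67 y 24.9 z [-27.5   2.2   7.    8.6]
4 69 y 21.9 z [-30.1   5.2  12.8  18.1]
12 44 y 21.3 z [-21.4  11.2  23.2  26.5]
20 47 y 21.3 z [-21.1  19.8  31.8  34.2]
28 51 y 21.2 z [-63.8  28.2  40.2  43.3]
36 57 y 21.2 z [-65.7  35.4  49.1  51.5]
44 91 y 29.8 z [-46.5  58.1 156.3 162.5]
52 114 y 30.0 z [-21.   69.  136.4 148.3]
60 121 y 31.6 z [-43.3  78.  125.1 138.8]
68 107 y 32.3 z [-21.2  77.  108.1 124.2]
76 61 y 33.7 z [-22.5  51.2  99.1 114. ]
84 60 y 33.8 z [-21.8  28.1  90.   98.5]
92 32 y 33.8 z [-21.3  42.8  80.9  86.2]
100 18 y 33.9 z [-9.5 39.  63.8 72.3]
108 21 y 33.9 z [-1.3 35.1 54.4 62.6]
knob -22 [ -1.4 -20.5   7.1] [[-8.8, -21.5, -1.3], [8.7, -20.1, 10.4]]
knob -18 [  0.2 -18.3   5.6] [[-8.3, -19.9, -2.6], [11.6, -16.1, 11.1]]
knob -14 [ -0.1 -13.8   5.5] [[-5.4, -15.7, -0.4], [7.1, -12.3, 8.0]]
knob -10 [ -0.9 -10.    5.2] [[-5.9, -11.7, -0.4], [6.2, -8.2, 8.3]]
knob -6 [ 0.4 -6.   5.7] [[-5.7, -8.0, 2.1], [7.5, -4.1, 7.9]]
knob -2 [-0.7 -1.8  5.6] [[-5.9, -3.8, -0.1], [6.3, -0.2, 8.8]]
knob 2 [-0.5  2.   5.3] [[-5.6, 0.1, -0.7], [7.3, 3.8, 8.0]]
knob 6 [0.2 6.1 5.6] [[-5.6, 4.3, 1.1], [7.0, 8.0, 8.5]]
```

```bash
python3 -m pendant '[[0.5,0,0,0,3.3],[0.5,33.7,17.3,0,0],[0.5,33.7,17.3,0,0],[0.5,33.7,17.3,0,0],[0.5,33.6,17.4,0,0],[0.5,0,0,30,0],[0.5,0,0,40,0],[0.5,0,0,40,0],[0.5,0,0,40,0],[0.5,0,0,20,0]]'
python3 -m pendant '[[0.5,0,0,20,0],[0.5,0,0,0,0],[0.5,0,0,0,0],[0.5,0,0,0,0]]'
python3 - <<'E'
from h import *
s=r.sense();print(s['tool_pos'],s['tcp_rot'],s['ft_force'])
p,d=optics.snapshot("wrist");cv2.imwrite("pics/w2.png",p)
cp=optics.camera_params("wrist")
v,u=np.mgrid[0:420,0:560]; P=pts(cp,d,np.c_[u.ravel(),v.ravel()]).reshape(420,560,3)
k=np.array([591.5,-187,120.]);yaw=np.radians(-4.3);Rz=np.array([[np.cos(yaw),np.sin(yaw)],[-np.sin(yaw),np.cos(yaw)]])
Q=P.copy(); Q[...,:2]=(P[...,:2]-k[:2])@Rz.T; Q[...,2]-=120
m=(abs(Q[...,0])<15)&(Q[...,1]<14)&(Q[...,1]>-30)&(abs(Q[...,2])<14); X=Q[m]
for y0 in range(-26,14,4):
    s=abs(X[:,1]-y0)<2
    if s.sum(): print('knob',y0,s.sum(),np.percentile(X[s],[0,50,100],0).round(1).tolist())
E
```

```text
time: 4.35
tool_pos: [589.7, -183.5, 256.5]
tcp_rot: [-179.9, 0.3, -3.9]
ft_force: [-1.3, -0.4, -0.4]
finger_gap: 42.4
time: 4.75
tool_pos: [592.1, -185.0, 243.4]
tcp_rot: [180.0, -0.2, -3.9]
ft_force: [-0.2, -0.7, 0.4]
finger_gap: 42.5
[ 592.13206952 -185.04887704  243.37976941] [ 1.79950041e+02 -1.52770104e-01 -3.89472340e+00] [-0.23047583 -0.71852396  0.40635425]
knob -22 26 [[-9.2, -21.6, 3.5], [-0.3, -20.8, 8.6], [10.5, -20.0, 10.5]]
knob -18 117 [[-9.3, -20.0, -5.5], [1.1, -18.8, 6.4], [10.6, -16.0, 11.3]]
knob -14 61 [[-5.5, -15.8, -0.3], [1.1, -13.9, 6.3], [7.7, -12.0, 9.1]]
knob -10 60 [[-5.4, -11.9, 0.8], [1.0, -10.0, 5.9], [7.6, -8.1, 8.1]]
knob -6 60 [[-5.4, -8.0, 0.3], [1.0, -6.1, 6.1], [7.6, -4.0, 8.0]]
knob -2 63 [[-5.4, -3.9, 2.1], [1.0, -2.0, 6.4], [7.5, -0.1, 8.3]]
knob 2 64 [[-5.4, 0.1, 1.4], [1.0, 2.1, 6.0], [7.4, 4.0, 7.9]]
knob 6 61 [[-5.4, 4.2, 1.1], [0.9, 6.0, 6.0], [7.4, 7.9, 8.5]]
knob 10 67 [[-5.4, 8.0, 2.2], [0.9, 10.1, 6.2], [7.3, 11.9, 8.8]]
```

View pics/w2.png

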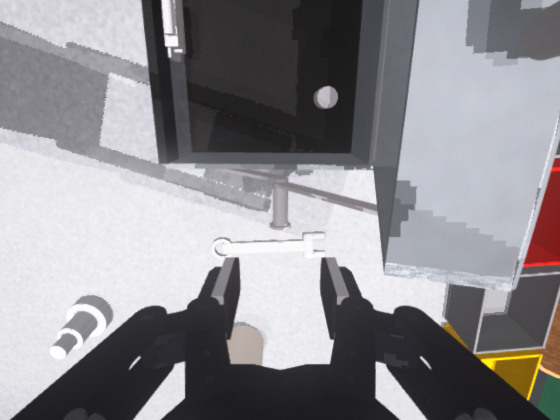

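Wrist view: the knob at (280,205) is midway between the fingers (cols 233 and 328), and the spanner lies clear at (220–325,245). Descending.

```bash
python3 -m pendant '[[0.5,0.5,6,20,0],[0.5,0,0,25,0],[0.5,0,0,25,0],[0.5,0,0,25,0],[0.4,0,0,20,0],[0.3,0,0,15,0],[0.3,0,0,5,0],[0.3,0,0,0,0]]'
python3 -m pendant '[[0.25,0,0,0,0],[0.25,0,0,0,0]]'
```

```text
time: 5.6
tool_pos: [591.4, -191.1, 106.4]
tcp_rot: [-180.0, 0.0, -3.9]
ft_force: [0.1, -1.4, -0.6]
finger_gap: 25.5
time: 5.8
tool_pos: [592.3, -191.5, 107.9]
tcp_rot: [180.0, -0.1, -3.9]
ft_force: [-0.5, -0.6, 0.1]
finger_gap: 21.5
```

```bash
python3 -m pendant '[[0.22,0,0,5,0.4],[0.2,0,0,0,0],[0.2,0,0,0,0]]'
python3 -m pendant '[[0.18,0,0,0,0],[0.18,0,0,0,0]]'
python3 -m pendant '[[0.17,0,0,0,0],[0.17,0,0,0,0]]'
```

```text
time: 6.1
tool_pos: [591.2, -191.0, 101.2]
tcp_rot: [-180.0, 0.0, -4.3]
ft_force: [-0.6, 0.2, 0.5]
finger_gap: 16.9
time: 6.3
tool_pos: [591.5, -191.1, 101.4]
tcp_rot: [180.0, -0.0, -4.3]
ft_force: [1.1, 0.0, -0.4]
finger_gap: 15.4
time: 6.5
tool_pos: [591.7, -191.1, 101.4]
tcp_rot: [180.0, -0.0, -4.3]
ft_force: [2.6, -0.2, -1.0]
finger_gap: 14.6
```

```bash
python3 -m pendant '[[0.17,0.4,0,0,0],[0.17,0,0,0,0]]'
python3 -m pendant '[[0.15,0,0,0,0],[0.15,0,0,0,0]]' 30
```

```text
time: 6.7
tool_pos: [591.8, -191.1, 101.4]
tcp_rot: [180.0, 0.0, -4.3]
ft_force: [2.2, -0.8, 0.4]
finger_gap: 14.5
time: 6.9
tool_pos: [592.0, -191.1, 101.5]
tcp_rot: [180.0, -0.0, -4.3]
ft_force: [2.9, 0.6, -1.4]
finger_gap: 13.0
```

```bash
python3 -m pendant '[[0.1,0.3,0,0,0],[0.1,0,0,0,0],[0.1,0,0,0,0]]' 30
```

```text
time: 7.2
tool_pos: [592.1, -191.1, 101.5]
tcp_rot: [180.0, -0.0, -4.3]
ft_force: [1.7, 0.6, 1.4]
finger_gap: 12.7
```

```bash
python3 -m pendant '[[0.1,-0.8,0,-0.9,0],[0.1,-0.8,0,-0.9,0],[0.1,0,0,0,0]]'
```

```text
time: 7.5
tool_pos: [590.7, -191.0, 103.0]
tcp_rot: [180.0, -0.0, -4.3]
ft_force: [4.1, -1.0, -2.3]
finger_gap: 12.9
```

```bash
python3 -m pendant '[[0.1,-0.8,0,-0.8,0],[0.1,-0.8,0,-0.8,0],[0.1,0,0,0,0]]'
```

```text
time: 7.8
tool_pos: [589.2, -190.9, 104.6]
tcp_rot: [180.0, -0.1, -4.3]
ft_force: [5.9, -0.3, -2.3]
finger_gap: 12.8
```

```bash
python3 -m pendant '[[0.1,-1.3,0,-1.4,0],[0.1,-1.3,0,-1.4,0],[0.1,0,0,0,0]]'
```

```text
time: 8.1
tool_pos: [586.6, -190.7, 107.6]
tcp_rot: [180.0, -0.1, -4.3]
ft_force: [4.3, -0.4, -0.9]
finger_gap: 12.9
```

```bash
python3 -m pendant '[[0.1,-1.4,0,-1.3,0],[0.1,-1.3,0,-1.3,0],[0.1,-1.4,0,-1.3,0],[0.1,0,0,0,0]]'
```

```text
time: 8.5
tool_pos: [582.7, -190.4, 111.7]
tcp_rot: [180.0, -0.1, -4.3]
ft_force: [4.4, 0.3, 0.0]
finger_gap: 13.1
```

```bash
python3 -m pendant '[[0.1,-1.4,0,-1.2,0],[0.1,-1.4,0,-1.2,0],[0.1,-1.4,0,-1.2,0],[0.1,0,0,0,0]]'
```

```text
time: 8.9
tool_pos: [578.6, -190.1, 115.4]
tcp_rot: [180.0, -0.1, -4.3]
ft_force: [4.6, 0.5, -1.9]
finger_gap: 13.0
```

```bash
python3 -m pendant '[[0.1,-1.4,0,-1.2,0],[0.1,-1.4,0,-1.1,0],[0.1,-1.5,0,-1.1,0],[0.1,0,0,0,0]]'
```

```text
time: 9.3
tool_pos: [574.4, -189.7, 119.0]
tcp_rot: [180.0, -0.1, -4.3]
ft_force: [6.2, 0.6, -0.2]
finger_gap: 13.0
```

```bash
python3 -m pendant '[[0.1,-1.5,0,-1.1,0],[0.1,-1.5,0,-1.1,0],[0.1,-1.5,0,-1.0,0],[0.1,0,0,0,0]]'
```

```text
time: 9.7
tool_pos: [570.0, -189.4, 122.3]
tcp_rot: [180.0, -0.1, -4.3]
ft_force: [6.2, -0.3, -0.2]
finger_gap: 13.0
```

```bash
python3 -m pendant '[[0.2,0,0,0,0],[0.3,0,0,0,0],[0.4,0,0,0,0],[0.4,0,0,0,0],[0.4,0,0,-15,0],[0.4,0,0,-15,0],[0.4,0,0,-15,0],[0.4,-20,5,-10,0],[0.4,-20,0,-20,0],[0.4,0,0,0,0]]'
```

```text
time: 10.7
tool_pos: [529.5, -192.3, 201.7]
tcp_rot: [179.9, -0.3, -4.4]
ft_force: [1.0, -0.5, 1.0]
finger_gap: 34.2
```

```bash
python3 -m pendant '[[0.4,-10,-15,-45,0],[0.4,-10,-15,-45,0],[0.4,-10,-15,-45,0],[0.4,-10,-15,-45,0],[0.4,-10,-15,-45,0],[0.4,0,-15,0,0],[0.4,0,0,0,0],[0.4,0,0,0,0]]'
python3 - <<'E'
from h import *
s=r.sense();print(s['tool_pos'],s['tcp_rot'],s['ft_force'])
p,d=optics.snapshot("wrist");cv2.imwrite("pics/w3.png",p)
cp=optics.camera_params("wrist")
v,u=np.mgrid[0:420,0:560]; P=pts(cp,d,np.c_[u.ravel(),v.ravel()]).reshape(420,560,3)
find("wrist",["lid_bar","knee_knob"])
k=np.array([690.5,-35,100.]);yaw=np.radians(-4.3);Rz=np.array([[np.cos(yaw),np.sin(yaw)],[-np.sin(yaw),np.cos(yaw)]])
Q=P.copy(); Q[...,:2]=(P[...,:2]-k[:2])@Rz.T; Q[...,2]-=100
m=(d>0)&(abs(Q[...,1])<65)&(Q[...,2]>222)&(Q[...,2]<255)&(Q[...,0]>-120); X=Q[m]
for y0 in range(-60,66,10):
    s=abs(X[:,1]-y0)<5
    if s.sum(): print('bar',y0,s.sum(),np.percentile(X[s],[0,50,100],0).round(1).tolist())
E
```

```text
time: 11.5
tool_pos: [486.0, -97.7, 421.1]
tcp_rot: [180.0, 0.0, -4.3]
ft_force: [-0.2, 0.1, -1.9]
finger_gap: 34.0
[485.96315741 -97.72818009 421.05244157] [ 1.79994800e+02  2.82157849e-02 -4.27243307e+00] [-0.17552938  0.08928829 -1.89929425]
wrist lid_bar 0.67 [651. -29. 290.]
wrist knee_knob 0.92 [ 572. -168.  148.]
bar -60 93 [[-47.1, -60.3, 223.0], [-44.4, -57.0, 237.4], [-37.2, -55.1, 240.4]]
bar -50 239 [[-48.6, -55.0, 222.2], [-44.1, -50.2, 237.9], [-36.5, -45.2, 241.3]]
bar -40 235 [[-48.3, -45.0, 230.0], [-44.4, -40.0, 237.9], [-36.0, -35.0, 240.4]]
bar -30 233 [[-47.9, -34.9, 230.2], [-44.6, -30.0, 237.7], [-36.8, -25.0, 240.6]]
bar -20 253 [[-47.6, -25.0, 229.9], [-44.6, -20.0, 238.1], [-35.6, -15.0, 240.4]]
bar -10 259 [[-48.3, -15.0, 229.5], [-44.3, -10.0, 238.1], [-36.6, -5.1, 240.9]]
bar 0 267 [[-47.9, -4.9, 228.8], [-44.2, 0.3, 237.7], [-36.1, 4.7, 241.3]]
bar 10 283 [[-47.6, 5.2, 230.0], [-44.5, 10.1, 238.1], [-36.3, 15.0, 241.5]]
bar 20 287 [[-48.0, 15.0, 228.9], [-44.3, 20.3, 237.7], [-36.0, 24.9, 240.6]]
bar 30 297 [[-47.7, 25.0, 229.8], [-44.2, 30.1, 237.7], [-36.2, 35.0, 240.4]]
bar 40 317 [[-48.0, 35.0, 230.2], [-44.2, 40.1, 237.8], [-35.4, 45.0, 240.6]]
bar 50 343 [[-48.0, 45.0, 222.3], [-44.0, 50.4, 237.6], [-36.0, 55.0, 241.1]]
bar 60 130 [[-47.4, 55.0, 222.4], [-44.0, 56.8, 236.5], [-36.6, 60.2, 240.4]]
```

View pics/w3.png

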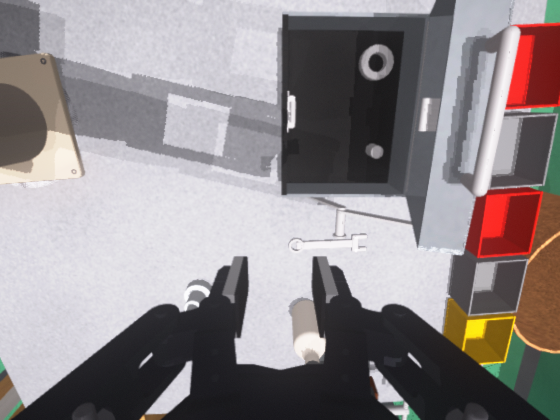

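Wrist view: the knee is lifted (knob at (341,220)) and the lid is still up, with the bar at (515,30)–(480,190). The bar fit gives radius 238 and q≈0.04, which agrees with the given geometry. Next I go to the bar.

```bash
python3 -m pendant '[[0.4,39.3,-19.5,0,0],[0.4,39.3,-19.5,0,0],[0.4,39.3,-19.5,0,0],[0.4,39.3,-19.4,0,0],[0.4,0,0,0,0],[0.4,0,0,20,0],[0.4,0,0,20,0],[0.4,0,0,0,0],[0.4,0,0,0,0]]'
```

```text
time: 12.55
tool_pos: [647.9, -32.6, 381.2]
tcp_rot: [180.0, 0.1, -4.4]
ft_force: [-0.3, 0.8, 0.7]
finger_gap: 34.2
```

```bash
python3 -m pendant '[[0.4,0.7,0,20,0],[0.4,0,0,20,0],[0.35,0,0,15,0],[0.3,0,0,10,0],[0.25,0,0,0,0],[0.2,0,0,0,0],[0.18,0,0,0,0],[0.18,0,0,0,0]]'
```

```text
time: 13.35
tool_pos: [649.6, -32.1, 317.8]
tcp_rot: [180.0, -0.1, -4.3]
ft_force: [0.1, -0.1, -0.1]
finger_gap: 15.5
```

```bash
python3 -m pendant '[[0.15,0,0,0,0],[0.13,0,0,0,0],[0.05,0,0,0,0],[0.05,0,0,0,0]]' 30
```

```text
time: 13.75
tool_pos: [649.5, -32.1, 317.4]
tcp_rot: [180.0, -0.1, -4.3]
ft_force: [0.2, 0.8, 4.9]
finger_gap: 10.9
```

```bash
python3 -c "
import numpy as np
f=np.r_[np.arange(1.394,0.29,-0.05),0.28]
for a,b in zip(f,f[1:]): print('%.3f %.1f %.1f  cum %.1f %.1f'%(b,-238*(np.cos(b)-np.cos(a)),-238*(np.sin(b)-np.sin(a)),-238*(np.cos(b)-np.cos(f[0])),-238*(np.sin(b)-np.sin(f[0]))))"
```

```text
1.344 -11.7 2.4  cum -11.7 2.4
1.294 -11.5 3.0  cum -23.2 5.3
1.244 -11.4 3.5  cum -34.5 8.9
1.194 -11.2 4.1  cum -45.7 13.0
1.144 -11.0 4.7  cum -56.7 17.6
1.094 -10.7 5.2  cum -67.4 22.8
1.044 -10.4 5.7  cum -77.8 28.6
0.994 -10.1 6.2  cum -87.9 34.8
0.944 -9.8 6.7  cum -97.7 41.5
0.894 -9.5 7.2  cum -107.2 48.7
0.844 -9.1 7.7  cum -116.3 56.4
0.794 -8.7 8.1  cum -125.0 64.6
0.744 -8.3 8.6  cum -133.3 73.1
0.694 -7.8 9.0  cum -141.1 82.1
0.644 -7.4 9.3  cum -148.5 91.4
0.594 -6.9 9.7  cum -155.4 101.1
0.544 -6.4 10.0  cum -161.8 111.1
0.494 -5.9 10.3  cum -167.7 121.4
0.444 -5.4 10.6  cum -173.1 132.1
0.394 -4.8 10.9  cum -177.9 142.9
0.344 -4.3 11.1  cum -182.2 154.0
0.294 -3.7 11.3  cum -185.9 165.3
0.280 -0.9 3.2  cum -186.9 168.5
```

```bash
python3 -m pendant '[[0.05,-5.8,0,0.6,0],[0.05,-5.8,0,0.6,0],[0.05,0,0,0,0]]'
```

```text
time: 14.05
tool_pos: [636.9, -31.1, 314.8]
tcp_rot: [-180.0, 0.0, -4.3]
ft_force: [3.1, 0.2, -0.7]
finger_gap: 11.0
```

```bash
python3 -m pendant '[[0.05,-11.5,0,3.1,0],[0.05,-11.4,0,3.5,0],[0.05,-11.2,0,4.1,0],[0.05,0,0,0,0]]'
```

```text
time: 14.45
tool_pos: [602.2, -28.4, 304.3]
tcp_rot: [-180.0, 0.1, -4.3]
ft_force: [-1.3, 0.0, 0.1]
finger_gap: 10.8
```

```bash
python3 -m pendant '[[0.05,-11,0,4.7,0],[0.05,-10.7,0,5.2,0],[0.05,-10.4,0,5.7,0],[0.05,0,0,0,0]]'
```

```text
time: 14.85
tool_pos: [570.6, -26.0, 288.9]
tcp_rot: [-180.0, 0.1, -4.3]
ft_force: [-2.1, 0.8, 1.4]
finger_gap: 10.7
```

```bash
python3 -m pendant '[[0.05,-10.1,0,6.4,0],[0.05,-9.8,0,6.9,0],[0.05,-9.5,0,7.4,0],[0.05,-9.1,0,7.9,0],[0.05,0,0,0,0]]'
```

```text
time: 15.35
tool_pos: [532.2, -23.1, 259.6]
tcp_rot: [-180.0, 0.2, -4.3]
ft_force: [-2.0, 1.4, -1.0]
finger_gap: 10.7
```

```bash
python3 -m pendant '[[0.05,-8.7,0,8.1,0],[0.05,-8.3,0,8.6,0],[0.05,-7.8,0,9,0],[0.05,-7.4,0,9.3,0],[0.05,0,0,0,0]]'
```

```text
time: 15.85
tool_pos: [500.6, -20.7, 224.4]
tcp_rot: [-180.0, 0.1, -4.3]
ft_force: [0.4, 0.5, -4.8]
finger_gap: 11.0
```

```bash
python3 -m pendant '[[0.05,-6.9,0,9.6,0],[0.05,-6.4,0,10,0],[0.05,-5.9,0,10.3,0],[0.05,0,0,0,0]]'
```

```text
time: 16.25
tool_pos: [481.5, -19.3, 193.6]
tcp_rot: [-180.0, 0.0, -4.3]
ft_force: [5.9, 1.6, -6.2]
finger_gap: 11.0
```

```bash
python3 -m pendant '[[0.05,-5.2,0,10.6,0],[0.05,-4.7,0,10.9,0],[0.05,-4.2,0,11,0],[0.05,0,0,0,0]]'
```

```text
time: 16.65
tool_pos: [467.8, -18.2, 161.0]
tcp_rot: [-180.0, -0.0, -4.3]
ft_force: [10.3, 0.6, -6.1]
finger_gap: 10.7
```

```bash
python3 -m pendant '[[0.05,-0.8,0,4,0],[0.05,-0.8,0,4,0],[0.05,-0.5,0,2,0],[0.05,0,0,0,0]]'
```

```text
time: 17.05
tool_pos: [465.3, -18.0, 152.3]
tcp_rot: [-180.0, 0.1, -4.3]
ft_force: [2.1, 3.0, -2.7]
finger_gap: 10.6
```

```bash
python3 -m pendant '[[0.05,-0.5,0,2,0],[0.05,-0.3,0,1.5,0],[0.05,0,0,0,0]]'
```

```text
time: 17.35
tool_pos: [464.5, -18.0, 149.2]
tcp_rot: [-180.0, 0.1, -4.3]
ft_force: [-1.8, 3.1, -1.3]
finger_gap: 10.8
```

```bash
python3 -m pendant '[[0.05,-0.4,0,1.5,0],[0.05,-0.4,0,1.5,0],[0.05,0,0,0,0]]'
```

```text
time: 17.65
tool_pos: [463.8, -18.0, 146.2]
tcp_rot: [-180.0, 0.1, -4.3]
ft_force: [-2.8, 3.6, -0.5]
finger_gap: 10.5
```

```bash
python3 -m pendant '[[0.05,-0.4,0,1.5,0],[0.05,-0.3,0,1.5,0],[0.05,0,0,0,0]]'
```

```text
time: 17.95
tool_pos: [463.1, -17.9, 143.3]
tcp_rot: [-180.0, 0.1, -4.3]
ft_force: [-2.8, 3.1, -0.8]
finger_gap: 10.8
```

```bash
python3 -m pendant '[[0.05,-0.3,0,1.5,0],[0.05,-0.2,0,1,0],[0.05,0,0,0,0]]'
```

```text
time: 18.25
tool_pos: [462.9, -17.9, 142.2]
tcp_rot: [-180.0, 0.0, -4.3]
ft_force: [-7.5, 5.2, 10.3]
finger_gap: 10.5
```

```bash
python3 -m pendant '[[0.05,-0.5,0,1,0],[0.05,-0.3,0,0.5,0],[0.05,0,0,0,0]]'
```

```text
time: 18.55
tool_pos: [462.9, -17.9, 142.0]
tcp_rot: [180.0, -0.1, -4.3]
ft_force: [-9.6, 5.9, 17.0]
finger_gap: 10.7
```

```bash
python3 -m pendant '[[0.05,-0.4,0,1,0],[0.05,-0.3,0,0.5,0],[0.05,0,0,0,0]]'
```

```text
time: 18.85
tool_pos: [462.7, -17.9, 140.9]
tcp_rot: [180.0, -0.2, -4.3]
ft_force: [-8.4, 4.8, 17.9]
finger_gap: 10.8
```

```bash
python3 -m pendant '[[0.05,-0.2,0,0.7,0],[0.05,0,0,0,0]]'
```

```text
time: 19.05
tool_pos: [462.3, -17.9, 139.5]
tcp_rot: [180.0, -0.1, -4.3]
ft_force: [-6.0, 5.7, 13.3]
finger_gap: 10.9
```

```bash
python3 - <<'E'
from h import *
p,d=optics.snapshot("scene");cv2.imwrite("pics/s4.png",cv2.resize(p[130:330,180:380],None,fx=3,fy=3,interpolation=cv2.INTER_CUBIC))
s=r.sense();print(s['tool_pos'],s['ft_force'],s['wrist_torque'])
E
```

```text
[462.32882644 -17.86404879 139.54092478] [-5.15602613  5.2431762  12.70588645] [ 0.82169996  0.75584031 -0.06591326]
```

View pics/s4.png

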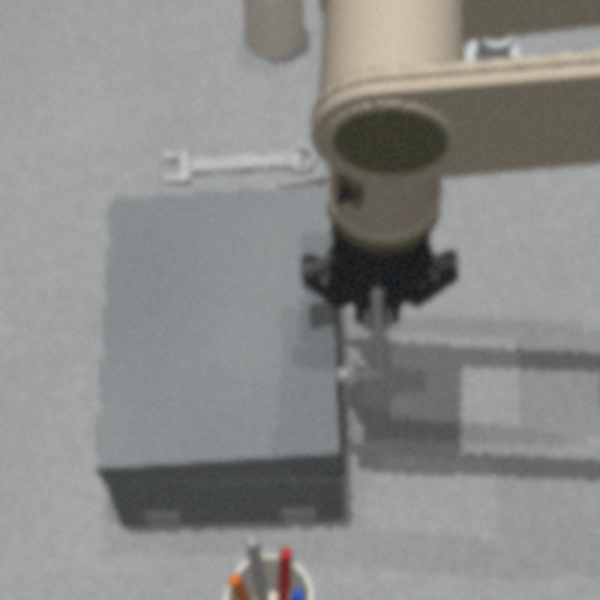

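Scene crop: the lid is nearly closed, the gripper is on the bar at (375,310), and nothing else has been disturbed. The force is falling from its 18 N peak, so I continue in small steps.

```bash
python3 -m pendant '[[0.05,-0.2,0,1,0],[0.05,0,0,0,0]]'
```

```text
time: 19.3
tool_pos: [462.0, -17.9, 138.0]
tcp_rot: [-180.0, -0.1, -4.3]
ft_force: [-3.9, 4.7, 8.3]
finger_gap: 10.6
```

```bash
python3 -m pendant '[[0.05,-0.2,0,1,0],[0.05,0,0,0,0]]'
```

```text
time: 19.5
tool_pos: [461.7, -17.8, 136.7]
tcp_rot: [-180.0, -0.1, -4.3]
ft_force: [-2.5, 5.1, 6.2]
finger_gap: 10.6
```

```bash
python3 -m pendant '[[0.05,-0.2,0,1,0],[0.05,0,0,0,0]]'
```

```text
time: 19.7
tool_pos: [461.4, -17.8, 135.5]
tcp_rot: [-180.0, -0.1, -4.3]
ft_force: [-1.1, 4.5, 5.4]
finger_gap: 10.6
```

```bash
python3 -m pendant '[[0.05,-0.2,0,1,0],[0.05,0,0,0,0]]'
```

```text
time: 19.9
tool_pos: [461.2, -17.8, 134.2]
tcp_rot: [-180.0, -0.1, -4.3]
ft_force: [-0.5, 4.8, 3.5]
finger_gap: 10.0
```

```bash
python3 -m pendant '[[0.05,-0.2,0,1,0],[0.05,0,0,0,0]]'
```

```text
time: 20.1
tool_pos: [460.8, -17.8, 132.8]
tcp_rot: [-180.0, -0.1, -4.3]
ft_force: [0.1, 5.8, 2.4]
finger_gap: 10.6
```

```bash
python3 -m pendant '[[0.05,-0.2,0,1,0],[0.05,0,0,0,0]]'
```

```text
time: 20.3
tool_pos: [460.6, -17.7, 131.4]
tcp_rot: [-180.0, -0.1, -4.3]
ft_force: [3.0, 4.8, 0.1]
finger_gap: 10.3
```

```bash
python3 -m pendant '[[0.05,-0.2,0,1,0],[0.05,0,0,0,0]]'
```

```text
time: 20.5
tool_pos: [460.3, -17.7, 130.2]
tcp_rot: [-180.0, -0.1, -4.3]
ft_force: [4.4, 4.6, -1.5]
finger_gap: 10.8
```

```bash
python3 -m pendant '[[0.05,0,0,1,0],[0.05,0,0,0,0]]'
```

```text
time: 20.7
tool_pos: [460.1, -17.7, 129.2]
tcp_rot: [-180.0, -0.0, -4.3]
ft_force: [2.3, 4.3, -0.0]
finger_gap: 10.7
```

```bash
python3 -m pendant '[[0.05,0,0,0.7,0],[0.05,0,0,0,0]]'
```

```text
time: 20.9
tool_pos: [460.1, -17.7, 128.8]
tcp_rot: [-180.0, -0.0, -4.3]
ft_force: [0.1, 5.1, 2.1]
finger_gap: 10.4
```

```bash
python3 -m pendant '[[0.05,0,0,0.7,0],[0.05,0,0,0,0]]'
```

```text
time: 21.1
tool_pos: [460.1, -17.7, 128.5]
tcp_rot: [-180.0, -0.0, -4.3]
ft_force: [-2.0, 4.9, 5.5]
finger_gap: 11.0
```

```bash
python3 -m pendant '[[0.05,0,0,0.7,0],[0.05,0,0,0,0]]'
```

```text
time: 21.3
tool_pos: [460.1, -17.7, 128.3]
tcp_rot: [-180.0, -0.0, -4.3]
ft_force: [-4.1, 5.6, 10.8]
finger_gap: 10.6
```

The lid has stopped dead: 0.2 mm of travel for +5 N. I relax the push and let go.

```bash
python3 -m pendant '[[0.05,0,0,-1.5,0],[0.15,0,0,0,0],[0.22,0,0,0,0],[0.27,0,0,0,0],[0.27,0,0,0,0]]'
python3 -m pendant '[[0.27,0,0,-5,0],[0.27,0,0,-15,0],[0.27,0,0,-25,0],[0.27,-10,0,-40,0],[0.27,-20,0,-45,0],[0.27,-25,35,-45,0],[0.27,-10,45,-20,0],[0.27,0,0,0,0],[0.27,0,0,0,0]]'
python3 - <<'E'
from h import *
for i in (5,6):
  p,d=optics.snapshot("wrist");cv2.imwrite(f"pics/w{i}.png",p)
  cp=optics.camera_params("wrist"); s=r.sense();print(s['time'],s['tool_pos'],s['ft_force'])
  v,u=np.mgrid[0:420,0:560]; P=pts(cp,d,np.c_[u.ravel(),v.ravel()]).reshape(420,560,3)
  k=np.array([690.5,-35,100.]);yaw=np.radians(-4.3);Rz=np.array([[np.cos(yaw),np.sin(yaw)],[-np.sin(yaw),np.cos(yaw)]])
  Q=P.copy(); Q[...,:2]=(P[...,:2]-k[:2])@Rz.T; Q[...,2]-=100
  m=(d>0)&(abs(Q[...,1])<45)&(Q[...,0]<-222)&(Q[...,0]>-250)&(Q[...,2]>20)&(Q[...,2]<75); X=Q[m]
  if len(X): print('bar',len(X),np.percentile(X,[1,50,99],0).round(1).tolist())
  m=(d>0)&(abs(Q[...,1])<100)&(Q[...,0]<-20)&(Q[...,0]>-190)&(Q[...,2]>20)&(Q[...,2]<90); X=Q[m]
  if len(X): print('lid slope',len(X),np.polyfit(X[:,0],X[:,2],1))
  break
p,d=optics.snapshot("scene");cv2.imwrite("pics/s5.png",cv2.resize(p[130:330,180:380],None,fx=3,fy=3))
find("scene",["knee_knob","spanner","pen_cup","spray"])
E
```

```text
time: 21.8
tool_pos: [459.8, -18.0, 128.6]
tcp_rot: [180.0, 0.0, -4.3]
ft_force: [0.3, -0.4, 0.5]
finger_gap: 22.8
time: 22.7
tool_pos: [394.6, -86.9, 315.8]
tcp_rot: [180.0, -0.1, -4.5]
ft_force: [0.3, 0.4, -0.7]
finger_gap: 23.3
22.75 [394.5115756  -85.95887858 314.70849131] [ 0.0426452  -0.84699844  0.19381208]
bar 1133 [[-237.9, -43.7, 40.5], [-232.9, 3.5, 45.4], [-226.2, 44.4, 47.7]]
lid slope 32907 [-0.04161162 40.80757724]
scene knee_knob 0.65 [ 489. -161.  153.]
scene spanner 0.57 [ 578. -279.    6.]
scene pen_cup 0.9 [580. 203.  66.]
scene spray 0.85 [ 521. -426.   99.]
scene spray 0.55 [ 578. -281.    6.]
```

View pics/w5.png

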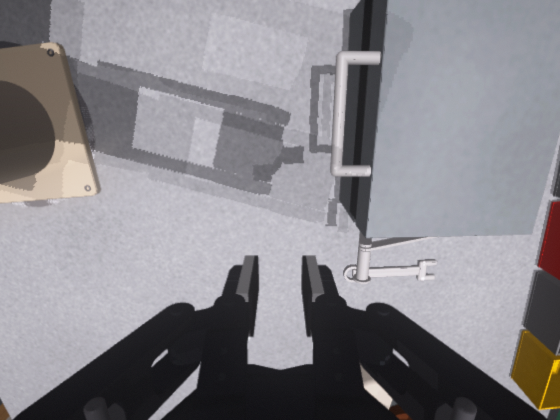

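Wrist view: the lid is flat and closed, with the bar at (335–380, 55–175), the stay folded and the knob at (363,260). The fit gives q≈1.26 from both the bar height and the lid slope. The gripper is well clear.

```bash
python3 -c "
from bench import r,hand_in
print(r.sense()['ft_force'],r.sense()['time']); print(hand_in())"
```

```text
[-0.11703836 -0.04905261 -0.00029549] 23.0
the job is handed in; nothing more can be done
None
```

I closed the case and handed the job in at about 23 s. My checks point to the lid being clicked fully home, but I had no direct reading of the seal or the lid joint.

**Stay:** I gripped the knee knob and lifted it along its circle about 16–17° on the lower link, which makes the knee angle about 0.58 rad. The most force I saw at the knob was about 6 N. A picture afterwards showed the lid still up at about 0.04 rad.

**Closing:** I lowered the lid by its bar at no more than about 0.5 rad/s. Resistance rose to about 18 N, fell away to about zero, then the lid stopped dead. That was roughly 14–15 mm below where resistance began, and I pressed to about 11 N. I then eased off and let go.

**Last checks:**
- The lid's slope and the bar's height in the last wrist picture both gave a lid angle of about 1.26 rad.
- That picture also showed the stay folded.
- The robot was clear of everything, with wrist force near zero.
- The networks found the pen cup, spanner and spray within about 10–20 mm of their earlier positions. Part of that is viewpoint error, and I did not measure the other loose things again.

**Disagreement:** The bar sat about 4 mm lower in the camera fit than I expected from the hand's height at home. I think the bar rolled in the pads, as the pictures and the force trace agree with each other, but I did not test this further.

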